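# Crank the part slide home

## Robot

A 6-joint arm with a two-finger parallel gripper is mounted at the origin on a cart in front of the work surface, level with it; the furniture and walls round the work are solid. World frame = base frame: x ahead of the robot, y to its left, z up, the work surface at z = 0. Lengths are in m, angles in rad, forces in N, time in s.
With the tool pointing down it reaches from about 0.35 to 0.975 m from the base axis. Payload 4.9 kg.
Tool frame: the origin (TCP) lies at the very end of the fingers, on their centre line; the grasp point (between the pads) lies 19 mm behind it (ctrl.grip_point_offset is the distance from the TCP to the grasp point, in m); y points along the fingers, z is the direction in which the jaws open and shut, and the axes are right-handed (so a half turn about y gives the same grasp; the last joint's range is limited). The gripper opens to 85 mm and grips with 20 to 120 N. Pads are 22 mm wide; open, the fingers measure 114 mm over their backs; the gripper's body (76 mm by 85 mm) begins 54 mm behind the grasp point. The pads swing forward as they close: fully open they stand 13 mm farther back than shut.
Start: joints at [1.176, 0.053, 1.613, -0, 1.476, -0.119], TCP at [0.17, 0.601, 0.2] pointing down, gripper open.
Joint ranges: [-3.01, 3.01], [-1.01, 2.22], [0.06, 2.58], [-1.02, 4.17], [0.09, 2.62], [-3.14, 3.14]. Speed limits (rad/s): [2.57, 2.57, 3.14, 3.14, 3.14, 3.14].

## Interface

Orientations are given as a unit quaternion [x, y, z, w].
In Python, from bench import ctrl gives the robot as it stands.
- The arm moves only by the shell command python3 -m creep 'ROWS' [OPENING] [FORCE]. ROWS is text: rows parted by semicolons, each of 6 numbers parted by spaces: the shift along the tool's x, y, z as a fraction of full scale, then the turn, a rotation vector about the tool's x, y, z as a fraction of full scale. In form: dx dy dz wx wy wz; .... A call has 1 to 20 rows; each row is the pose to reach, as a shift and turn from the pose commanded when the call began, along the tool's axes at that moment, turning the shorter way round; what a row does not reach only later rows make up. Full scale, the value 1, is 0.15 m for a shift and 180 degrees for a turn. A row lasts 1/8 s, in which the tool goes at most 62.5 mm and 10.7 degrees, less where a joint would pass 70% of its speed; a pose out of reach is approached as far as the arm can. A call with a number of a shift or a turn outside -1 to 1 is refused whole. A call with a gripper value outside its range is refused whole. OPENING is the closure, from 0 (fully open) to 1 (shut), set as the call begins (- or left out, the last holds). The fingers move at their own pace and stop on an object; FORCE is the grip in N (left out, the last holds). Time passes only in rows, so rows that repeat a pose let the fingers close. It gives the time, the measured TCP pose, the force and the opening at its end, in the units of the state.
- ctrl.read_state(): the state, without advancing time (a new reading comes with each control period).
- ctrl.read_camera(name): name is "scene" or "side" or "wrist"; returns a dict with "img" (400x640x3 uint8, red, green, blue), "depth" (400x640 float32, m along the optical axis (not along the pixel's ray), 0 where there is no reading), "fx", "fy", "cx", "cy" (pixels), "k1" (the pictures are not rectified: a ray, as slopes to the right and down, at radius r is drawn at 1 + k1 r^2 times it, then the intrinsics apply), "world_from_camera" (4x4, takes a point from camera to world coordinates). Camera axes: x right, y up, looking along -z (the intrinsics and any distortion apply to the point x, -y, -z); pixel columns grow to the right and rows downward; lengths in m; the calibration is good to about 2 mm. A picture is of the moment at which its call begins.
- ctrl.hand_in(): hands the job in, once; it reports no verdict.
The state is a dict: "t": time; "q": joint angles; "qd": joint speeds; "joint_efforts": joint torques, N m; "tool_pos": TCP position; "tcp_rot": TCP orientation; "contact_force": force on the tool from outside, world axes, zero at the start; "moment": the same for the moment, N m; "width": finger opening in m.
Only numpy, scipy, OpenCV 4.12 (cv2) and the standard library are available. Lean on these libraries where they do the work, as an engineer would, in place of code of your own. Each camera call takes 0.05 s, during which the arm holds its last target. There are 200 camera calls.

## Task

Fit the loose crank fully down on the square drive shaft of the part slide, take it by its hand grip and wind it clockwise (seen from above) through several full turns, without letting it slip off, until the carriage with the black blank rests hard up against the yellow end stop. Feel for the stop: nip the crank up there with about 6 N at the grip, never more than some 10 N, and ease off; then let go, leave the crank sitting on the shaft and the other things on the desk where they are.

Things in the scene. Friction and masses are not known exactly. Their poses are not given: they have to be found in the camera images.
- slide_unit: Part slide fixed to the desk: aluminium base 200 x 84 x 10 mm, grey gearbox (70 x 70 mm, top 56 mm above the desk) at one end, yellow stop block, 44 mm high, at the other. Origin on the desk under the drive shaft's axis; z up; -x points from the gearbox to the yellow stop.
- drive_shaft: Steel shaft, 16 mm square, standing 22 mm over a round collar (top 70 mm above the desk), plus a 3 mm tip 12 mm square. Origin on its axis at the collar's top; x, y normal to its flats. Clockwise from above drives the carriage to the stop, 4 mm a turn, at about 0.1 N m; it stays where left. At the stop it only twists like a spring, 2 N m per rad: the crank stiffens.
- crank: Loose dark steel crank, 250 g, lying flat. Hub 30 x 30 x 32 mm, best held across its y sides; square socket right through, 17.6 mm wide, 2 mm chamfer below. Origin: centre of hub's underside; x, y normal to hub and socket sides. Arm 18 mm wide, 9 thick, flush with the underside, along -x to the hand grip, 52 mm between axes. Fully down, its origin meets the drive shaft's.
- hub_top (a point): Centre of the upper face of the crank's hub, 32 mm above the crank's origin.
- grip_top (a point): Top of the crank's black round hand grip, on its axis, 58.5 mm above the crank's underside. The grip, 18 to 19 mm across and 48 mm high, spins freely on its pin (parallel to z), so it can be held fast in a fixed hand orientation while led in a circle of 52 mm radius about the shaft's axis.
- carriage_face (a point): Middle of the carriage's end face towards the yellow stop, 34 mm above the desk; x axis as slide_unit's. The carriage is a dark block with two light rails, carrying a black round blank 52 mm across (top 63 mm above the desk); it starts 9.5 to 12.7 mm short of the stop.
- stop_face (a point): Middle of the face of the yellow end stop that the carriage comes to rest on, 34 mm above the desk; its x axis is that of slide_unit and points at the carriage. When home the two faces touch.
- screwdriver: Bystander: small screwdriver with a green handle, 130 mm long; origin under its middle.
- knob_black: Bystander: black knurled knob lying on its side, 32 mm long, 23 mm across; origin under its middle.
- stopper: Bystander: black rubber stopper, 20 mm across and 23 mm high; origin under its centre.
- bush: Bystander: stepped brass-coloured bush, 21 mm across, 16 mm high; origin under its centre.

How it is judged:
On the way, in this order (a step that is already met when the one before it is completed fails the run):
1. the crank is fully down on the drive shaft (horizontal distance between crank and drive_shaft below 0.004 m and z of crank in the frame of drive_shaft below 0.004 m and angle between crank's own z axis and vertical below 0.1 rad), for 0.2 s.
2. the crank, still on the shaft, has wound the carriage against the stop and is nipped up there, bearing on the shaft with over 18 N, all contacts added up (some 3.5 N at the hand grip) (all of step 1 and x of carriage_face in the frame of stop_face below 0.00015 m and contact force between crank and drive_shaft above 18 N), for 0.1 s.
At the end, for the whole second after the job is handed in: The carriage touches the yellow stop (gap under 0.15 mm); the crank is at rest on the drive shaft, fully down (within 4 mm in height and sideways, tilt under 0.1 rad) (all of step 1 and x of carriage_face in the frame of stop_face below 0.00015 m and linear speed of crank below 0.01 m/s).
It fails at once if the crank bears on the drive shaft with more than 60 N, all contacts added up (some 11 N at the hand grip): it is forced (contact force between crank and drive_shaft above 60 N).
It fails at once if the crank is off the shaft once winding has begun (distance of carriage_face from where it was at the start of the episode above 0.0025 m and (horizontal distance between crank and drive_shaft above 0.008 m or z of crank in the frame of drive_shaft above 0.015 m)).
It fails at once if a bystander is pushed more than 30 mm (distance of any of screwdriver, stopper, bush, knob_black from where it was at the start of the episode above 0.03 m).
It also fails if it takes over 72 s, if anything falls off the work surface, if the arm or the gripper's body presses on something with over 40 N, if the wrist force passes 120 N, or if a joint passes its speed limit or range.

## Working session

There is one attempt and no reset: what is moved stays moved. The work goes in short steps, Python scripts to look and compute and a shell command to move; the robot and the scene stay as the last step left them, time stands still between calls to the robot, and variables do not carry over. Pictures are saved under pics/ and viewed, about 8 in all and at most 12, crops included, and the job is handed in when it is done.

```bash
ls; mkdir -p pics
cat > h.py <<'E'
import numpy as np,cv2
from bench import ctrl
from scipy.spatial.transform import Rotation as R
def cam(n,save=None):
    c=ctrl.read_camera(n)
    if save: cv2.imwrite('pics/'+save,c['img'][:,:,::-1])
    return c
def cloud(c):
    h,w=c['depth'].shape; v,u=np.mgrid[0:h,0:w]
    x=(u-c['cx'])/c['fx'];y=(v-c['cy'])/c['fy'];a,b=x.copy(),y.copy()
    for _ in range(8):
        s=1+c['k1']*(a*a+b*b);a=x/s;b=y/s
    d=c['depth'];T=np.array(c['world_from_camera'])
    P=np.stack([a*d,-b*d,-d],-1)@T[:3,:3].T+T[:3,3]
    P[d<=0]=np.nan
    return P
E
python3 - <<'E'
from h import *
s=ctrl.read_state()
print({k:np.round(v,4) for k,v in s.items()}, ctrl.grip_point_offset)
for n in('scene','wrist'):
    c=cam(n,n+'0.png');P=cloud(c);np.save(n+'0.npy',P);print(n,np.round(np.array(c['world_from_camera'])[:3,3],3))
E
```

```text
pics
{'t': np.float64(0.0), 'q': array([ 1.176 ,  0.0533,  1.6143,  0.    ,  1.476 , -0.119 ]), 'qd': array([ 0.0011, -0.0005, -0.0009,  0.001 , -0.0011, -0.    ]), 'joint_efforts': array([ 2.60000e-03, -3.93683e+01, -3.70177e+01,  0.00000e+00,
        7.10000e-03, -0.00000e+00]), 'tool_pos': array([0.1699, 0.6007, 0.1986]), 'tcp_rot': array([ 0.7011, -0.0974,  0.097 , -0.6997]), 'contact_force': array([ 0.4211, -0.5403,  0.0291]), 'moment': array([-0.009 , -0.0029, -0.0314]), 'width': np.float64(0.0854)} 0.0187
scene [0.209 0.647 0.744]
wrist [0.105 0.619 0.372]
```

View pics/scene0.png

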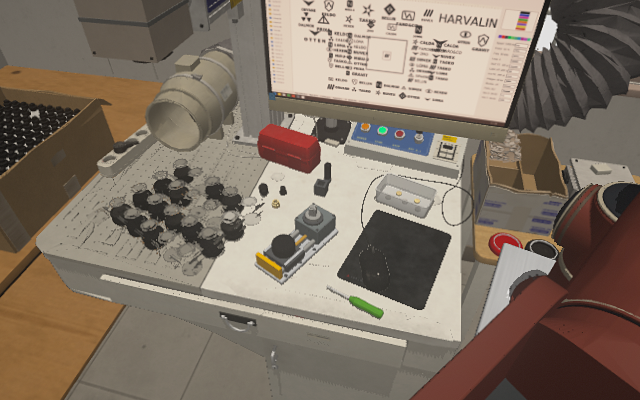

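The slide unit is at about (295,243), with its shaft at (315,212). The crank is at about (322,183), and the screwdriver is at (355,302). The small black parts are at (265,190), (283,190) and (276,204).

Run:
```python
from h import *
P=np.load('scene0.npy');i=cv2.imread('pics/scene0.png')
for u,v in [(315,207),(322,183),(327,168),(285,243),(262,270),(355,302),(265,190),(283,190),(276,204),(290,150),(405,195),(390,260)]: print(u,v,np.round(P[v,u],3))
cr=cv2.resize(i[140:300,230:390],None,fx=3.6,fy=3.6,interpolation=cv2.INTER_CUBIC)
# orthographic top map of scene cloud
cv2.imwrite('pics/crop0.png',cr)
```

```text
315 207 [0.551 0.036 0.09 ]
322 183 [ 0.613 -0.114  0.025]
327 168 [ 0.617 -0.148  0.05 ]
285 243 [0.567 0.139 0.062]
262 270 [0.598 0.19  0.007]
355 302 [0.383 0.171 0.013]
265 190 [ 0.734 -0.025  0.018]
283 190 [ 0.694 -0.05   0.015]
276 204 [ 0.684 -0.     0.01 ]
290 150 [ 0.737 -0.158  0.061]
405 195 [ 0.412 -0.202  0.   ]
390 260 [0.364 0.025 0.002]
```

View pics/crop0.png

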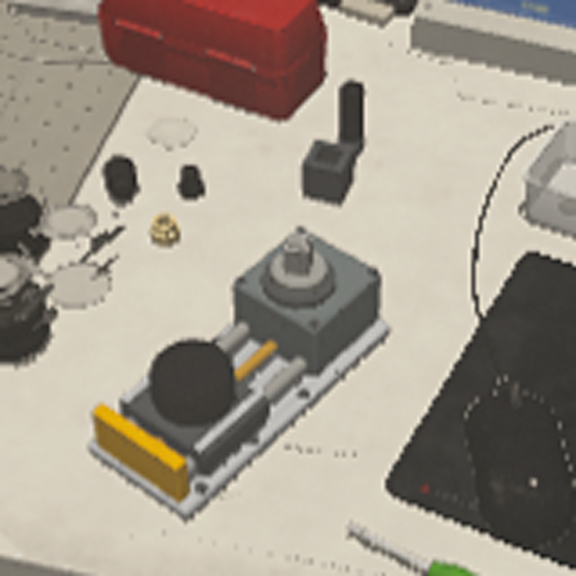

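View pics/wrist0.png

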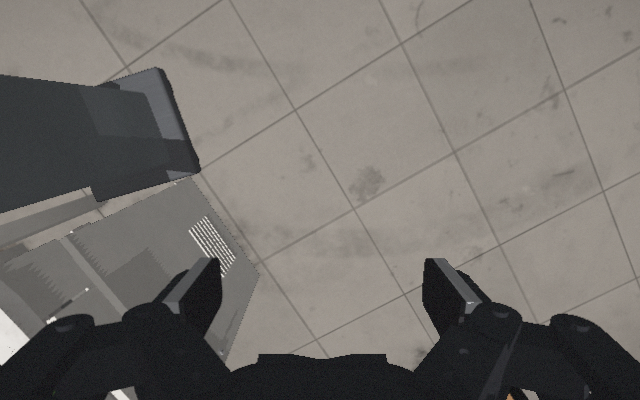

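```bash
cat >> h.py <<'E'
def rows(dp,rv=(0,0,0)):
    "world shift (m), world rotvec(rad) -> tool row"
    s=ctrl.read_state();r=R.from_quat(s['tcp_rot'])
    return np.round(np.r_[r.inv().apply(dp)/.15, r.inv().apply(rv)/np.pi],3)
def yaw():
    M=R.from_quat(ctrl.read_state()['tcp_rot']).as_matrix();return M
E
python3 - <<'E'
from h import *
print(np.round(yaw(),3)); print(rows([0.61-.17,-.12-.6,.1]))
P=np.load('scene0.npy').reshape(-1,3)
m=(abs(P[:,0]-.62)<.08)&(abs(P[:,1]+.13)<.08)&(P[:,2]>.028)&(P[:,2]<.075)
print(np.round(P[m][::6],3))
E
```

```text
[[ 0.962 -0.001  0.272]
 [-0.272 -0.002  0.962]
 [-0.    -1.    -0.002]]
[ 4.129 -0.66  -3.821  0.     0.     0.   ]
[[ 0.683 -0.203  0.075]
 [ 0.68  -0.198  0.072]
 [ 0.682 -0.201  0.066]
 [ 0.681 -0.205  0.061]
 [ 0.68  -0.197  0.063]
 [ 0.679 -0.184  0.067]
 [ 0.697 -0.161  0.072]
 [ 0.682 -0.172  0.071]
 [ 0.678 -0.198  0.056]
 [ 0.687 -0.159  0.074]
 [ 0.68  -0.179  0.064]
 [ 0.677 -0.208  0.047]
 [ 0.685 -0.161  0.07 ]
 [ 0.678 -0.182  0.059]
 [ 0.699 -0.158  0.064]
 [ 0.682 -0.162  0.067]
 [ 0.679 -0.189  0.051]
 [ 0.691 -0.156  0.065]
 [ 0.679 -0.167  0.061]
 [ 0.675 -0.194  0.046]
 [ 0.688 -0.156  0.062]
 [ 0.678 -0.171  0.056]
 [ 0.699 -0.158  0.054]
 [ 0.681 -0.16   0.059]
 [ 0.676 -0.183  0.046]
 [ 0.695 -0.156  0.053]
 [ 0.68  -0.162  0.055]
 [ 0.677 -0.191  0.037]
 [ 0.69  -0.154  0.053]
 [ 0.677 -0.164  0.051]
 [ 0.677 -0.196  0.03 ]
 [ 0.68  -0.152  0.054]
 [ 0.676 -0.177  0.04 ]
 [ 0.688 -0.155  0.047]
 [ 0.676 -0.167  0.043]
 [ 0.694 -0.155  0.04 ]
 [ 0.678 -0.16   0.043]
 [ 0.695 -0.156  0.036]
 [ 0.678 -0.16   0.04 ]
 [ 0.696 -0.158  0.031]
 [ 0.678 -0.16   0.037]
 [ 0.619 -0.158  0.059]
 [ 0.68  -0.156  0.035]
 [ 0.62  -0.154  0.058]
 [ 0.683 -0.156  0.031]
 [ 0.622 -0.151  0.056]
 [ 0.626 -0.149  0.052]
 [ 0.611 -0.154  0.054]
 [ 0.613 -0.152  0.053]
 [ 0.612 -0.151  0.05 ]
 [ 0.615 -0.151  0.045]
 [ 0.618 -0.151  0.041]
 [ 0.621 -0.152  0.036]
 [ 0.623 -0.148  0.035]
 [ 0.62  -0.15   0.031]
 [ 0.618 -0.145  0.028]
 [ 0.623 -0.115  0.03 ]
 [ 0.627 -0.107  0.031]
 [ 0.613 -0.113  0.032]
 [ 0.6   -0.122  0.032]
 [ 0.603 -0.117  0.03 ]
 [ 0.602 -0.114  0.029]
 [ 0.601 -0.108  0.031]
 [ 0.615 -0.095  0.031]
 [ 0.617 -0.093  0.029]
 [ 0.598 -0.097  0.034]
 [ 0.603 -0.09   0.033]
 [ 0.602 -0.093  0.028]]
```

```bash
A='.45 -.1 -.42 0 0 0;.9 -.1 -.84 0 0 0;.9 -.1 -.84 0 0 0;.9 -.1 -.84 0 0 0'
python3 -m creep '.4 -.1 -.4 0 0 0;.9 -.1 -.84 0 0 0;.9 -.1 -.84 0 0 0;.9 -.1 -.84 0 0 0;.9 -.1 -.84 0 0 0'
python3 -m creep '.4 0 -.4 0 0 0;.9 0 -.84 0 0 0;.9 0 -.84 0 0 0;.9 0 -.84 0 0 0;.9 0 -.84 0 0 0'
python3 -m creep '.4 0 -.4 0 0 0;.9 0 -.84 0 0 0;.9 0 -.84 0 0 0;.9 0 -.84 0 0 0;.9 0 -.84 0 0 0'
```

```text
t: 0.72
tool_pos: [0.2657, 0.4433, 0.2146]
tcp_rot: [-0.7, 0.098, -0.097, 0.7]
contact_force: [0.8, 0.2, 0.2]
width: 0.0857
t: 1.35
tool_pos: [0.361, 0.2863, 0.2147]
tcp_rot: [-0.7, 0.097, -0.097, 0.701]
contact_force: [-0.1, -0.4, 0.6]
width: 0.0854
t: 1.98
tool_pos: [0.4565, 0.129, 0.2145]
tcp_rot: [-0.7, 0.097, -0.096, 0.701]
contact_force: [0.3, 0.0, 0.6]
width: 0.0854
```

```bash
python3 -m creep '.4 0 -.4 0 .06 0;.9 0 -.84 0 .12 0;.9 0 -.84 0 .18 0;.9 0 -.84 0 .24 0;.9 0 -.84 0 .3 0;.9 0 -.84 0 .36 0;.9 0 -.84 0 .372 0;.9 0 -.84 0 .372 0;.9 0 -.84 0 .372 0'
python3 - <<'E'
from h import *
print(np.round(yaw(),3),np.round(ctrl.read_state()['q'],2))
c=cam('wrist','w1.png');P=cloud(c);np.save('w1.npy',P);print(np.round(np.array(c['world_from_camera'])[:3,3],3),c['fx'])
E
```

```text
t: 3.1
tool_pos: [0.5525, -0.0291, 0.2148]
tcp_rot: [-0.531, 0.467, -0.467, 0.531]
contact_force: [-0.2, 0.1, 0.2]
width: 0.0853
[[ 0.129 -0.     0.992]
 [-0.992  0.     0.129]
 [-0.    -1.    -0.   ]] [-0.19 -0.13  1.76  0.    1.51 -0.32]
[0.543 0.036 0.388] 336.19401736896117
```

View pics/w1.png

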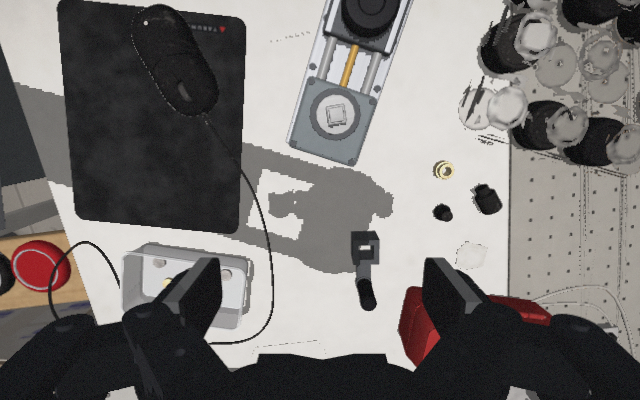

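Shaft at (336,114), hub at (365,247), grip at (367,295); bystanders at (444,170), (443,212) and (487,199). Next I fit the poses.

Run:
```python
from h import *
P=np.load('w1.npy');i=cv2.imread('pics/w1.png')
def rect(u0,u1,v0,v1,z0,z1):
    Q=P[v0:v1,u0:u1].reshape(-1,3);Q=Q[(Q[:,2]>z0)&(Q[:,2]<z1)]
    r=cv2.minAreaRect((Q[:,:2]*1000).astype(np.float32));print(len(Q),np.round(r[0],1),np.round(r[1],1),round(r[2],1),'z',np.round(np.median(Q[:,2]),4),'mean',np.round(Q[:,:2].mean(0)*1000,1))
rect(310,365,90,140,.086,.1)   # shaft top
rect(310,365,90,140,.066,.075) # collar
rect(270,420,0,170,.05,.059) # gearbox top
rect(340,390,225,270,.026,.04) # hub top
rect(340,390,262,320,.045,.07) # grip
rect(340,390,225,300,.004,.02) # arm
s=lambda a,b,c,d:cv2.resize(i[c:d,a:b],None,fx=6,fy=6,interpolation=cv2.INTER_CUBIC)
a=s(305,370,85,145);b=s(335,395,225,315)
o=np.zeros((540,760,3),np.uint8);o[:a.shape[0],:a.shape[1]]=a;o[:b.shape[0],395:395+b.shape[1]]=b;cv2.imwrite('pics/cr1.png',o)
```

```text
357 [555.   39.1] [16.  15.9] 16.3 z 0.0933 mean [554.9  39.2]
851 [555.1  39.2] [35.  34.7] 34.3 z 0.0692 mean [554.6  39.3]
3471 [560.9  71.1] [151.   70.1] 79.5 z 0.0551 mean [553.4  33.8]
495 [ 612.8 -106.3] [29.7 30.5] 8.6 z 0.031 mean [ 612.5 -105.6]
246 [ 620.6 -156.4] [17.9 16.8] 7.2 z 0.0564 mean [ 619.7 -155.1]
507 [ 615.4 -126.1] [29.9 71.2] 8.7 z 0.009 mean [ 614.8 -125.7]
```

View pics/cr1.png

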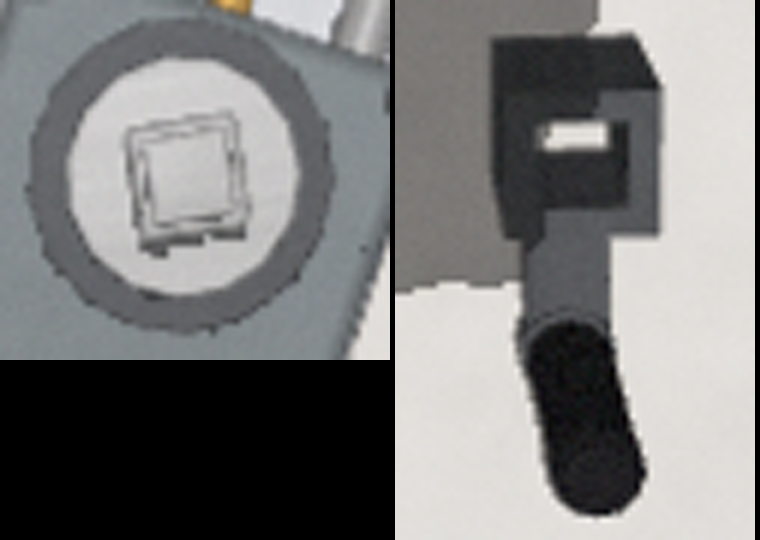

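```bash
python3 -m creep '.28 0 .17 0 -.007 0;.56 .2 .332 0 -.007 0;.562 .5 .332 0 -.007 0;.562 .8 .332 0 -.007 0;.562 .9 .332 0 -.007 0;.562 .9 .332 0 -.007 0;.562 .9 .332 0 -.007 0' 0 40
python3 - <<'E'
from h import *
s=ctrl.read_state();print(s['t'],s['tool_pos'],rows(np.array([.6128,-.1063,.005])-s['tool_pos']),np.degrees(np.arctan2(yaw()[1,2],yaw()[0,2])))
E
```

```text
t: 4.03
tool_pos: [0.6143, -0.1083, 0.0825]
tcp_rot: [-0.535, 0.46, -0.463, 0.536]
contact_force: [0.3, 0.9, -0.3]
width: 0.0855
4.025 [ 0.61427952 -0.10826834  0.08251902] [-0.015  0.517 -0.01   0.     0.     0.   ] 8.521782041050088
```

```bash
python3 -m creep '-.015 .15 -.01 0 0 0;-.015 .3 -.01 0 0 0;-.015 .45 -.01 0 0 0;-.015 .5 -.01 0 0 0;-.015 .5 -.01 0 0 0;-.015 .5 -.01 0 0 0'
python3 -m creep '0 0 0 0 0 0;0 0 0 0 0 0;0 0 0 0 0 0;0 0 0 0 0 0;0 0 0 0 0 0;0 0 0 0 0 0;0 0 0 0 0 0;0 0 0 0 0 0' 1 50
```

```text
t: 4.78
tool_pos: [0.6121, -0.1064, 0.0066]
tcp_rot: [-0.535, 0.461, -0.462, 0.536]
contact_force: [-0.3, -0.6, 0.2]
width: 0.0856
t: 5.78
tool_pos: [0.6107, -0.106, 0.0048]
tcp_rot: [0.536, -0.462, 0.462, -0.536]
contact_force: [0.1, 0.5, -0.8]
width: -0.0003
```

The fingers shut on nothing, so I look.

Run:
```python
from h import *
a=cam('wrist');b=cam('side')
o=np.vstack([a['img'][150:400,:,:],b['img'][:300]])[:,:,::-1]
cv2.imwrite('pics/m1.png',o);np.save('m1.npy',cloud(b));np.save('m1w.npy',cloud(a))
```

```text
(no output)
```

View pics/m1.png

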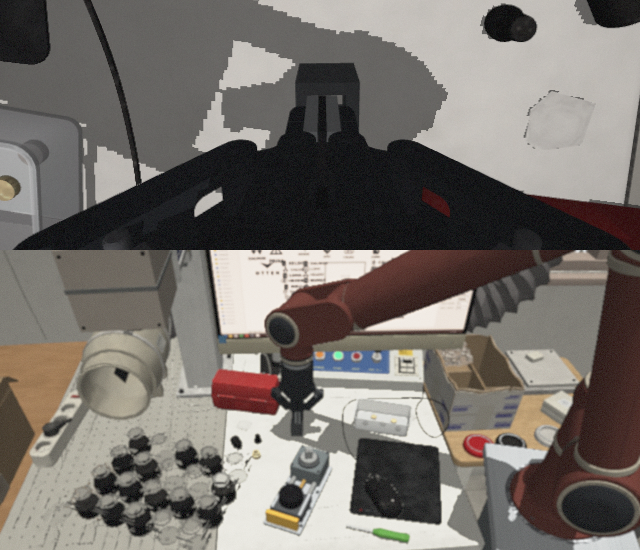

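Run:
```python
from h import *
s=ctrl.read_state();print(s['tool_pos'])
P=np.load('m1w.npy')
for v in range(190,300,6):
    print(v,[tuple(np.round(P[v,u]*1000).astype(int)) if np.isfinite(P[v,u,0]) else None for u in (302,312,322,332,342,352)])
```

```text
[ 0.61073316 -0.10599515  0.00480563]
190 [(np.int64(595), np.int64(-81), np.int64(-1)), (np.int64(601), np.int64(-81), np.int64(-2)), (np.int64(606), np.int64(-80), np.int64(-1)), (np.int64(611), np.int64(-79), np.int64(-1)), (np.int64(617), np.int64(-78), np.int64(-1)), (np.int64(622), np.int64(-77), np.int64(-2))]
196 [(np.int64(596), np.int64(-85), np.int64(-1)), (np.int64(601), np.int64(-84), np.int64(-1)), (np.int64(607), np.int64(-83), np.int64(-1)), (np.int64(612), np.int64(-82), np.int64(0)), (np.int64(617), np.int64(-81), np.int64(-1)), (np.int64(623), np.int64(-80), np.int64(-1))]
202 [(np.int64(596), np.int64(-88), np.int64(-2)), (np.int64(602), np.int64(-87), np.int64(-1)), (np.int64(607), np.int64(-86), np.int64(-2)), (np.int64(613), np.int64(-86), np.int64(-1)), (np.int64(618), np.int64(-85), np.int64(-1)), (np.int64(623), np.int64(-84), np.int64(-1))]
208 [(np.int64(597), np.int64(-91), np.int64(0)), (np.int64(602), np.int64(-91), np.int64(-2)), (np.int64(608), np.int64(-90), np.int64(-1)), (np.int64(613), np.int64(-89), np.int64(-2)), (np.int64(618), np.int64(-88), n
[... 3455 characters left out ...]
(np.int64(611), np.int64(-94), np.int64(78)), (np.int64(614), np.int64(-92), np.int64(82)), (np.int64(617), np.int64(-91), np.int64(81))]
292 [(np.int64(602), np.int64(-95), np.int64(82)), (np.int64(605), np.int64(-95), np.int64(82)), (np.int64(609), np.int64(-99), np.int64(73)), (np.int64(611), np.int64(-94), np.int64(82)), (np.int64(614), np.int64(-93), np.int64(83)), (np.int64(618), np.int64(-94), np.int64(81))]
298 [(np.int64(602), np.int64(-96), np.int64(85)), (np.int64(605), np.int64(-95), np.int64(85)), (np.int64(609), np.int64(-102), np.int64(73)), (np.int64(611), np.int64(-94), np.int64(86)), (np.int64(614), np.int64(-93), np.int64(86)), (np.int64(617), np.int64(-93), np.int64(86))]
```

Run:
```python
from h import *
b=cam('side');P=cloud(b)
print(np.round(np.array(b['world_from_camera'])[:3,3],3))
for v in range(130,200,3):
    print(v,[' '.join(map(str,np.round(P[v,u]*1000).astype(int))) if np.isfinite(P[v,u,0]) else None for u in (285,291,294,297,300,303,309)])
i=b['img'][110:230,220:380,::-1];cv2.imwrite('pics/s1.png',cv2.resize(i,None,fx=5,fy=5,interpolation=cv2.INTER_CUBIC))
```

```text
[0.424 0.744 0.798]
130 ['630 -74 181', '615 -69 186', '608 -69 188', '601 -67 190', '596 -72 187', '590 -77 184', '578 -83 181']
133 ['630 -76 171', None, '608 -68 180', '602 -70 179', '596 -73 178', '590 -75 177', '578 -86 171']
136 ['634 -91 151', '615 -67 172', '609 -69 171', '602 -68 172', '596 -72 171', '590 -75 169', '581 -99 153']
139 ['634 -90 143', '620 -89 146', '614 -92 145', '608 -95 143', '601 -95 144', '594 -94 146', '581 -100 143']
142 ['635 -92 133', '619 -85 141', '615 -94 135', '607 -94 136', '599 -85 144', '593 -90 141', '580 -97 137']
145 ['635 -91 125', '620 -85 132', '614 -89 130', '608 -95 126', '600 -91 131', '592 -88 134', '581 -102 125']
148 ['639 -106 104', '620 -87 121', '614 -90 121', '608 -97 116', '600 -90 122', '593 -92 122', '608 -244 2']
151 ['640 -109 93', '620 -85 115', '614 -89 113', '621 -153 61', '600 -88 115', '593 -92 113', '584 -118 94']
154 ['635 -87 102', '621 -89 102', '614 -88 104', '620 -149 54', '600 -89 105', '593 -91 105', '580 -98 101']
157 ['636 -88 92', '622 -91 92', '616 -95 89', '612 -113 76', '601 -94 92', '594 -96 92', '580 -9
[... 719 characters left out ...]
 4', '585 -124 3']
181 ['642 -104 0', '624 -93 13', '616 -89 19', '609 -93 16', '602 -93 17', '598 -112 1', '583 -116 -1']
184 ['640 -94 -1', '623 -88 8', '617 -92 6', '609 -90 9', '602 -94 6', '595 -100 2', '581 -102 3']
187 ['637 -83 0', '622 -82 4', '615 -86 1', '608 -89 -1', '601 -89 1', '594 -91 0', '579 -94 0']
190 ['636 -75 -3', '620 -73 2', '613 -76 1', '606 -77 1', '599 -80 -1', '592 -81 0', '577 -80 3']
193 [None, '618 -63 2', '612 -68 -1', '604 -66 2', '597 -69 0', '589 -68 2', '575 -73 0']
196 ['630 -51 0', '616 -55 -1', '609 -55 1', '602 -58 -1', '594 -57 2', '576 -2 57', '573 -60 3']
199 ['629 -45 -3', '613 -42 2', '606 -43 3', '600 -48 -1', '581 7 55', '574 7 57', '553 44 97']
```

View pics/s1.png

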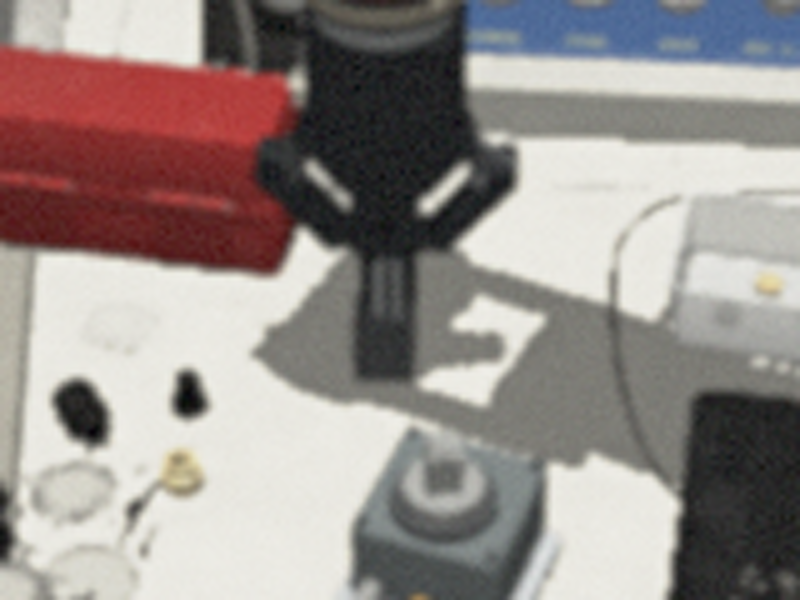

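Run:
```python
from h import *
P=np.load('w1.npy')
for n,z in(('w1',.2148),):
    m=(P[...,2]>.13)&(abs(P[...,0]-.5525)<.08)
    v,u=np.where(m);k=np.argsort(P[m][:,2])[:200:10];print(np.c_[u,v][k][:20].tolist(),np.round(P[m][k],3).tolist())
s=ctrl.read_state()
# forward check of camera vs q-based pose
print(s['tool_pos'],s['q'],s['contact_force'],s['moment'])
```

```text
[[422, 283], [422, 287], [423, 272], [220, 275], [425, 266], [221, 293], [423, 276], [422, 292], [218, 265], [424, 263], [425, 260], [426, 260], [423, 286], [218, 272], [424, 284], [426, 263], [218, 275], [219, 282], [220, 304], [424, 292]] [[0.595, -0.027, 0.258], [0.595, -0.028, 0.259], [0.594, -0.021, 0.259], [0.509, -0.034, 0.259], [0.594, -0.018, 0.26], [0.51, -0.042, 0.26], [0.594, -0.023, 0.26], [0.595, -0.03, 0.26], [0.508, -0.029, 0.26], [0.593, -0.017, 0.26], [0.593, -0.015, 0.26], [0.593, -0.015, 0.261], [0.594, -0.027, 0.261], [0.509, -0.031, 0.261], [0.594, -0.026, 0.261], [0.593, -0.016, 0.261], [0.509, -0.033, 0.261], [0.509, -0.036, 0.261], [0.51, -0.046, 0.261], [0.595, -0.029, 0.262]]
[ 0.61076134 -0.10598266  0.00481891] [-2.91787910e-01  2.32446871e-01  1.76035440e+00 -2.89654303e-05
  1.14875275e+00 -4.40141426e-01] [-0.0673882  -0.41592001 -0.07395642] [-0.0167503  -0.01624372  0.00939086]
```

The open fingertips measure z=0.258 where the TCP data implies 0.228. The real fingers therefore end about 30 mm short of the reported TCP, and they closed just above the hub. I open and go 30 mm deeper, watching the force.

```bash
python3 -m creep '0 0 0 0 0 0;0 0 0 0 0 0;0 -.03 0 0 0 0;0 -.03 0 0 0 0;0 -.03 0 0 0 0;0 -.03 0 0 0 0;0 -.03 .01 0 0 0' 0 50
python3 -m creep '0 .1 0 0 0 0;0 .2 .012 0 0 0;0 .215 .012 0 0 0;0 .215 .012 0 0 0;0 .215 .012 0 0 0'
```

```text
t: 6.8
tool_pos: [0.6121, -0.1057, 0.0092]
tcp_rot: [0.536, -0.462, 0.462, -0.536]
contact_force: [0.0, -0.2, 0.1]
width: 0.0853
t: 7.42
tool_pos: [0.6145, -0.1056, -0.0225]
tcp_rot: [-0.536, 0.461, -0.462, 0.536]
contact_force: [-0.4, -0.2, -0.3]
width: 0.0855
```

```bash
python3 -m creep '0 0 -.01 0 0 0;0 0 -.01 0 0 0;0 0 -.01 0 0 0;0 0 -.01 0 0 0;0 0 -.01 0 0 0;0 0 -.01 0 0 0;0 0 -.01 0 0 0;0 0 -.01 0 0 0' 1 60
python3 - <<'E'
from h import *
s=ctrl.read_state();print(s['tool_pos'],s['contact_force'],np.degrees(np.arctan2(yaw()[1,2],yaw()[0,2])))
E
```

```text
t: 8.43
tool_pos: [0.613, -0.1058, -0.0224]
tcp_rot: [-0.535, 0.461, -0.462, 0.536]
contact_force: [0.3, 0.7, 3.9]
width: 0.0291
[ 0.61304903 -0.10577708 -0.02243204] [0.32271325 0.70466718 3.89044514] 8.49753641422788
```

```bash
python3 -m creep '0 -.2 0 0 0 0;0 -.5 0 0 0 0;0 -.77 0 0 0 0;-.2 -.77 -.05 0 -.02 0;-.3 -.77 -.1 0 -.043 0;-.3 -.77 -.1 0 -.043 0'
python3 - <<'E'
from h import *
s=ctrl.read_state();print(s['tool_pos'],s['contact_force'],s['moment'],s['width'],np.degrees(np.arctan2(yaw()[1,2],yaw()[0,2])))
p=s['tool_pos'];c=cam('wrist','w2.png');P=cloud(c)
m=(abs(P[...,2]-(p[2]+.0224+.031))<.006)&(abs(P[...,0]-p[0])<.03)&(abs(P[...,1]-p[1])<.03)
r=cv2.minAreaRect((P[m][:,:2]*1000).astype(np.float32));print(m.sum(),r,np.median(P[m][:,2]))
f=(abs(P[...,2]-p[2]-.0224-.015)<.012)&(abs(P[...,0]-p[0])<.02)&(abs(P[...,1]-p[1])<.03)
Q=P[f]-p;M=yaw();print('front face in tool x',np.median(Q@M[:,0]),'z range',np.percentile(Q@M[:,2],[1,50,99]))
print('hubtop tool x,z', np.percentile((P[m]-p)@M[:,0],[1,99]),np.percentile((P[m]-p)@M[:,2],[1,99]))
print(rows(np.array([.555,.0399,p[2]])-p))
E
```

```text
t: 9.18
tool_pos: [0.5891, -0.0625, 0.0905]
tcp_rot: [0.566, -0.425, 0.423, -0.565]
contact_force: [-0.2, -1.0, -2.7]
width: 0.0287
[ 0.58907026 -0.06251525  0.09053433] [-0.21087419 -1.00580506 -2.68749643] [ 0.04657903 -0.00012907  0.00943372] 0.028699635648865275 16.25717217180449
5129 ((588.5947265625, -63.81794357299805), (56.44742965698242, 31.504011154174805), 16.145519256591797) 0.14410260401247793
front face in tool x -0.011197968001444313 z range [-0.01605348 -0.00012406  0.02161368]
hubtop tool x,z [-0.01440996  0.01567724] [-0.02764997  0.02562034]
[-0.719  0.001 -0.028  0.     0.     0.   ]
```

View pics/w2.png

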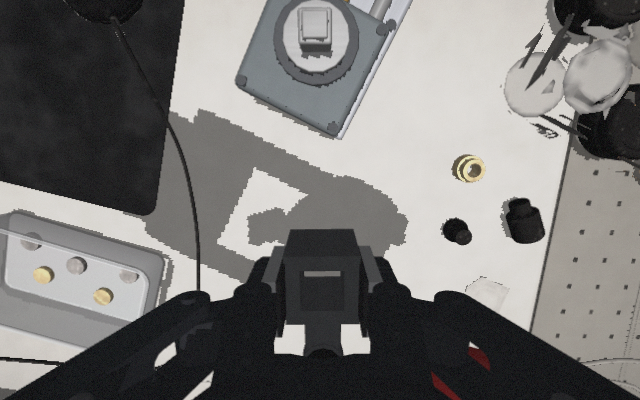

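The crank is held level, with its flats parallel to the shaft, which is at (316,28). I refit the shaft from this view.

Run:
```python
from h import *
s=ctrl.read_state();p=s['tool_pos'];M=yaw()
c=cam('wrist');P=cloud(c)
Q=P[0:70,280:360].reshape(-1,3);
for a,b in((.086,.1),(.064,.075)):
    q=Q[(Q[:,2]>a)&(Q[:,2]<b)];print(len(q),cv2.minAreaRect((q[:,:2]*1000).astype(np.float32)),np.median(q[:,2]))
u,v=322,245
for v in range(226,312,5):print(v,np.round(((P[v,[300,322,340]]-p)@M*1000),1).tolist())
print(p)
```

```text
1288 ((555.0535278320312, 38.504478454589844), (15.954324722290039, 15.830034255981445), 16.47160530090332) 0.09334065357758588
2356 ((554.8994750976562, 38.462642669677734), (35.36860275268555, 33.93355178833008), 17.427419662475586) 0.06925486523312012
226 [[22.2, 91.2, -18.8], [22.5, 92.1, -0.5], [22.3, 91.3, 14.4]]
231 [[-14.2, -25.2, -11.0], [-14.5, -26.2, -0.8], [-14.0, -24.6, 7.6]]
236 [[-14.0, -31.5, -10.6], [-14.4, -32.5, -0.8], [-14.9, -33.9, 7.1]]
241 [[-14.2, -38.1, -10.2], [-14.2, -38.2, -0.8], [-14.5, -39.0, 6.9]]
246 [[-13.8, -42.8, -10.0], [-13.8, -42.8, -0.8], [-14.3, -44.2, 6.6]]
251 [[-14.2, -49.2, -9.6], [-14.0, -48.7, -0.8], [-14.2, -49.2, 6.3]]
256 [[-14.1, -53.8, -9.3], [-14.2, -54.0, -0.8], [-14.5, -54.9, 6.0]]
261 [[-12.2, -54.2, -9.3], [-12.4, -54.8, -0.8], [-11.9, -53.7, 6.1]]
266 [[-9.8, -53.6, -9.4], [-9.7, -53.4, -0.8], [-10.0, -53.9, 6.1]]
271 [[-4.6, -47.2, -9.8], [63.3, 91.8, -0.5], [5.1, -27.4, 7.8]]
276 [[-2.5, -47.7, -9.9], [9.9, -23.0, -0.8], [7.9, -27.0, 7.8]]
281 [[-0.4, -47.9, -9.9], [9.8, -28.4, -0.8], [9.9, -28.2, 7.8]]
286 [[1.2, -49.2, -9.8], [9.1, -34.6, -0.8], [9.5, -33.9, 7.5]]
291 [[3.3, -49.4, -9.8], [9.4, -38.6, -0.8], [9.3, -38.8, 7.2]]
296 [[5.0, -50.6, -9.8], [10.1, -41.7, -0.8], [9.6, -42.6, 7.0]]
301 [[6.7, -51.5, -9.8], [9.4, -47.0, -0.8], [9.5, -46.9, 6.8]]
306 [[8.2, -52.7, -9.7], [9.4, -50.9, -0.8], [8.8, -51.8, 6.5]]
311 [[10.2, -53.3, -9.7], [10.1, -53.4, -0.8], [10.1, -53.3, 6.4]]
[ 0.58978278 -0.06320398  0.09092341]
```

```bash
python3 -m creep '-.25 0 -.01 0 0 0;-.5 0 -.02 0 0 0;-.715 0 -.03 0 0 0;-.715 0 -.03 0 0 0;-.715 0 -.03 0 0 0;-.715 0 -.03 0 0 0'
python3 - <<'E'
from h import *
L=[]
for _ in range(6): ctrl.read_camera('side'); L.append(ctrl.read_state()['tool_pos'])
L=np.array(L);p=L.mean(0);print(np.round(L*1000,1).tolist());print(rows(np.array([.5548,.0394,p[2]])-p),p,ctrl.read_state()['contact_force'])
E
```

```text
t: 10.02
tool_pos: [0.5572, 0.0372, 0.0925]
tcp_rot: [0.565, -0.425, 0.425, -0.565]
contact_force: [-0.2, -0.6, -2.6]
width: 0.0291
[[557.1, 37.3, 92.5], [557.1, 37.4, 92.5], [557.0, 37.5, 92.5], [556.9, 37.7, 92.6], [556.9, 37.8, 92.5], [556.8, 37.9, 92.5]]
[-0.015  0.    -0.01   0.     0.     0.   ] [0.55695945 0.03760678 0.09253131] [-0.00786208 -0.33462022 -3.22400897]
```

```bash
python3 -m creep '0 .08 0 0 0 0;0 .08 0 0 0 0;0 .08 0 0 0 0;0 .08 0 0 0 0;0 .08 0 0 0 0;0 .08 0 0 0 0'
python3 - <<'E'
from h import *
L=[]
for _ in range(4): ctrl.read_camera('side'); L.append(ctrl.read_state()['tool_pos'])
L=np.array(L);p=L[-1];print(np.round(L*1000,1).tolist());print(rows(np.array([.5548,.0394,p[2]])-p),p,np.degrees(np.arctan2(yaw()[1,2],yaw()[0,2])))
E
```

```text
t: 11.08
tool_pos: [0.5568, 0.0383, 0.0807]
tcp_rot: [-0.566, 0.424, -0.424, 0.566]
contact_force: [0.2, -0.4, -2.6]
width: 0.029
[[556.8, 38.3, 80.7], [556.8, 38.3, 80.7], [556.7, 38.3, 80.6], [556.8, 38.3, 80.6]]
[-0.011 -0.    -0.01   0.     0.     0.   ] [0.55675408 0.03827673 0.08060299] 16.238607343613324
```

```bash
python3 -m creep '-.011 0 -.01 0 0 0;-.011 .03 -.01 0 0 0;-.011 .06 -.01 0 0 0;-.011 .085 -.01 0 0 0;-.011 .085 -.01 0 0 0'
python3 -m creep '0 .02 0 0 0 0;0 .04 0 0 0 0;0 .06 0 0 0 0;0 .06 0 0 0 0'
```

```text
t: 11.9
tool_pos: [0.555, 0.0395, 0.0674]
tcp_rot: [-0.565, 0.424, -0.424, 0.566]
contact_force: [1.6, 0.9, -3.8]
width: 0.0292
t: 12.4
tool_pos: [0.555, 0.0395, 0.0585]
tcp_rot: [-0.565, 0.424, -0.424, 0.566]
contact_force: [3.1, 1.1, -3.4]
width: 0.0287
```

```bash
python3 -m creep '0 .02 0 0 0 0;0 .04 0 0 0 0;0 .055 0 0 0 0;0 .065 0 0 0 0;0 .072 0 0 0 0;0 .072 0 0 0 0'
python3 - <<'E'
from h import *
c=cam('wrist','w3.png');P=cloud(c);s=ctrl.read_state();p=s['tool_pos'];M=yaw();print(p,s['contact_force'],s['moment'])
for v in range(250,312,6):print(v,np.round(P[v,[300,322,340]]*1000,1).tolist())
E
```

```text
t: 13.15
tool_pos: [0.555, 0.0395, 0.048]
tcp_rot: [-0.565, 0.424, -0.425, 0.566]
contact_force: [2.2, 1.0, -2.4]
width: 0.0288
[0.55502653 0.03946735 0.0480051 ] [ 3.16128454  0.6344972  -2.19260202] [ 0.18740924 -0.52675496 -0.03146328]
250 [[541.8, 49.9, 95.0], [nan, nan, nan], [556.9, 55.4, 97.5]]
256 [[542.1, 50.5, 102.1], [550.2, 52.9, 102.1], [556.9, 54.6, 101.7]]
262 [[542.8, 48.2, 102.2], [551.0, 50.1, 101.2], [557.7, 52.2, 101.5]]
268 [[543.5, 45.4, 101.5], [551.7, 47.6, 101.1], [558.1, 50.4, 103.0]]
274 [[544.7, 39.5, 94.7], [553.4, 42.0, 94.6], [561.2, 42.5, 91.1]]
280 [[545.2, 38.2, 97.2], [554.2, 39.3, 94.4], [562.2, 39.4, 90.2]]
286 [[545.9, 35.7, 97.4], [554.8, 37.3, 95.7], [562.9, 36.9, 90.8]]
292 [[546.4, 33.9, 99.0], [555.8, 33.8, 94.1], [563.8, 34.1, 90.7]]
298 [[547.2, 31.3, 98.9], [556.8, 30.3, 92.8], [564.2, 32.6, 92.9]]
304 [[547.8, 29.1, 99.8], [556.8, 30.3, 97.4], [564.0, 32.3, 97.3]]
310 [[548.4, 27.2, 100.9], [556.9, 30.0, 101.5], [563.6, 32.7, 102.6]]
```

```bash
python3 -m creep '0 0 0 0 0 0;0 0 0 0 0 0;0 0 0 0 0 0;0 0 0 0 0 0;0 0 0 0 0 0;0 0 0 0 0 0' 0 40
python3 -m creep '0 -.06 0 0 0 0;0 -.115 0 0 0 0;.17 -.115 0 0 0 0;.341 -.115 0 0 0 0;.341 -.115 0 0 0 0;.341 -.115 0 0 0 0;.341 -.115 0 0 0 0;.341 -.115 0 0 0 0'
python3 - <<'E'
from h import *
c=cam('wrist','w4.png');P=cloud(c);s=ctrl.read_state();p=s['tool_pos'];M=yaw();print(p,s['contact_force'])
def r(a,b,cx,cy,h):
    m=(P[...,2]>a)&(P[...,2]<b)&(abs(P[...,0]-cx)<h)&(abs(P[...,1]-cy)<h);q=P[m]
    print(len(q),cv2.minAreaRect((q[:,:2]*1000).astype(np.float32)),np.median(q[:,2]))
r(.098,.108,.555,.0385,.025)
r(.06,.078,.57,0,.03)
r(.12,.135,.5696,-.0113,.02)
E
```

```text
t: 13.95
tool_pos: [0.5548, 0.0395, 0.048]
tcp_rot: [0.566, -0.424, 0.424, -0.566]
contact_force: [-0.0, 0.6, 0.2]
width: 0.0852
t: 14.95
tool_pos: [0.569, -0.0091, 0.0652]
tcp_rot: [-0.566, 0.424, -0.424, 0.566]
contact_force: [-0.9, -0.8, -0.3]
width: 0.0852
[ 0.56898582 -0.00914189  0.06524309] [ 0.10776296 -0.13939786 -0.82587204]
3705 ((554.8387451171875, 37.55268096923828), (30.201839447021484, 30.47524642944336), 16.81770133972168) 0.10161803559581342
1059 ((563.1472778320312, 9.700492858886719), (20.79193878173828, 47.697547912597656), 16.95247459411621) 0.07742314548048368
1713 ((569.78515625, -11.860514640808105), (18.113924026489258, 17.46230125427246), 0.5517470240592957) 0.12587152765088816
```

View pics/w4.png

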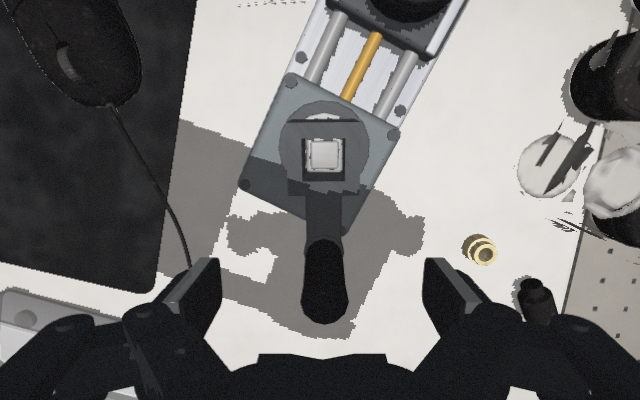

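The crank is fully down: shaft visible in the socket at (323,155), hub top at 0.1016, grip 52 mm from the shaft. I take the grip and start with a quarter turn.

```bash
python3 -m creep '.017 0 0 0 0 0;.017 0 0 0 0 0;.017 0 0 0 0 0;.017 0 0 0 0 0;.017 0 0 0 0 0;.017 0 0 0 0 0;.017 0 0 0 0 0;.017 0 0 0 0 0;.017 0 0 0 0 0' 1 40
python3 -m creep '-.005 0 -.060 0 0 0;-.021 0 -.119 0 0 0;-.046 0 -.173 0 0 0;-.081 0 -.223 0 0 0;-.081 0 -.223 0 0 0;-.081 0 -.223 0 0 0'
python3 - <<'E'
from h import *
s=ctrl.read_state();p=s['tool_pos'];print(p,s['contact_force'],yaw().T@s['contact_force'],np.hypot(*(p[:2]-[.555,.0384])))
E
```

```text
t: 16.12
tool_pos: [0.5699, -0.0121, 0.0654]
tcp_rot: [-0.566, 0.424, -0.424, 0.566]
contact_force: [1.4, 0.9, 1.8]
width: 0.0176
t: 16.88
tool_pos: [0.5343, -0.0091, 0.0655]
tcp_rot: [-0.565, 0.424, -0.425, 0.566]
contact_force: [3.2, 3.2, -0.6]
width: 0.0175
[ 0.5342781  -0.00913553  0.06549694] [ 3.18443414  3.16850449 -0.61215438] [-2.15124067  0.62054652  3.94231659] 0.051855798722323224
```

```bash
python3 -m creep '-.043 0 -.043 0 0 0;-.092 0 -.077 0 0 0;-.147 0 -.103 0 0 0;-.205 0 -.118 0 0 0;-.266 0 -.124 0 0 0;-.266 0 -.124 0 0 0'
python3 - <<'E'
from h import *
s=ctrl.read_state();p=s['tool_pos'];print(p,yaw().T@s['contact_force'],np.hypot(*(p[:2]-[.555,.0384])))
E
python3 -m creep '-.060 0 .006 0 0 0;-.118 0 .021 0 0 0;-.173 0 .047 0 0 0;-.223 0 .081 0 0 0;-.265 0 .124 0 0 0;-.300 0 .174 0 0 0;-.325 0 .228 0 0 0;-.341 0 .287 0 0 0;-.346 0 .347 0 0 0;-.346 0 .347 0 0 0'
python3 - <<'E'
from h import *
s=ctrl.read_state();p=s['tool_pos'];print(p,yaw().T@s['contact_force'],np.hypot(*(p[:2]-[.555,.0384])))
E
```

```text
t: 17.62
tool_pos: [0.506, 0.0234, 0.0662]
tcp_rot: [-0.566, 0.423, -0.425, 0.566]
contact_force: [2.6, -0.6, 3.5]
width: 0.0175
[0.50595938 0.02336658 0.06622459] [ 1.25379562 -3.51778833  2.29849621] 0.05129314160811462
t: 18.88
tool_pos: [0.5405, 0.089, 0.0665]
tcp_rot: [0.566, -0.425, 0.423, -0.566]
contact_force: [-1.8, 4.1, 11.1]
width: 0.0178
[0.54047468 0.08899823 0.06645062] [ -4.44055086 -11.09093742  -0.60692198] 0.052641864669212717
```

Vertical force has built to 11 N (hand about 1 mm low here), with a small radial offset. I trim by those amounts and re-check before going on.

```bash
python3 -m creep '-.003 -.004 0 0 0 0;-.003 -.008 0 0 0 0;-.003 -.008 0 0 0 0'
python3 - <<'E'
from h import *
c=cam('wrist');s=ctrl.read_state();p=s['tool_pos'];M=yaw();print(p,M.T@s['contact_force'],M.T@s['moment']);print(np.round(M,4))
P=cloud(c);cv2.imwrite('pics/w5.png',c['img'][:,:,::-1])
E
```

```text
t: 19.25
tool_pos: [0.5395, 0.0887, 0.0667]
tcp_rot: [0.566, -0.425, 0.423, -0.565]
contact_force: [-0.5, 1.3, 7.7]
width: 0.0174
[0.53952108 0.0886581  0.06669472] [-2.91712204 -7.11965861  0.54360769] [-0.09101878 -0.01667614 -0.01722537]
[[ 2.798e-01 -3.300e-03  9.600e-01]
 [-9.600e-01  4.000e-04  2.799e-01]
 [-1.300e-03 -1.000e+00 -3.100e-03]]
```

View pics/w5.png

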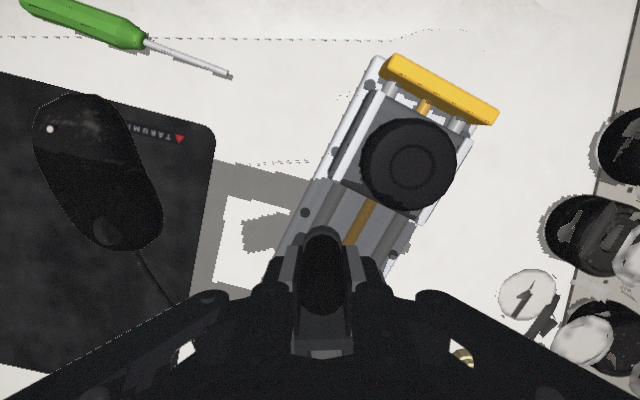

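```bash
python3 -m creep '.005 -.005 .060 0 0 0;.021 -.005 .119 0 0 0;.046 -.005 .173 0 0 0;.081 -.004 .223 0 0 0;.124 -.003 .266 0 0 0;.173 -.002 .300 0 0 0;.228 -.001 .326 0 0 0;.286 0 .341 0 0 0;.347 0 .347 0 0 0'
python3 - <<'E'
from h import *
s=ctrl.read_state();p=s['tool_pos'];print(p,yaw().T@s['contact_force'],np.hypot(*(p[:2]-[.555,.0384])))
E
python3 -m creep '.060 .001 -.006 0 0 0;.118 .002 -.021 0 0 0;.173 .003 -.047 0 0 0;.223 .004 -.081 0 0 0;.265 .005 -.124 0 0 0;.300 .006 -.174 0 0 0;.325 .006 -.228 0 0 0;.341 .006 -.287 0 0 0;.346 .006 -.347 0 0 0'
python3 - <<'E'
from h import *
s=ctrl.read_state();p=s['tool_pos'];print(p,yaw().T@s['contact_force'],np.hypot(*(p[:2]-[.555,.0384])))
E
```

```text
t: 20.42
tool_pos: [0.6057, 0.0538, 0.0668]
tcp_rot: [-0.565, 0.425, -0.424, 0.566]
contact_force: [3.7, 3.0, 3.2]
width: 0.0173
[0.60567454 0.05377015 0.06680496] [-1.80596802 -3.15361761  4.38185952] 0.052954234539605086
t: 21.55
tool_pos: [0.5686, -0.012, 0.0655]
tcp_rot: [0.566, -0.425, 0.424, -0.565]
contact_force: [1.5, 0.8, 5.2]
width: 0.0171
[ 0.5686157  -0.01195124  0.06547698] [-0.33546552 -5.20689538  1.64622657] 0.052159707519772495
```

```bash
python3 -m creep '-.005 -.003 -.057 0 0 0;-.021 -.004 -.116 0 0 0;-.046 -.005 -.170 0 0 0;-.081 -.006 -.220 0 0 0;-.124 -.007 -.263 0 0 0;-.173 -.008 -.297 0 0 0;-.228 -.009 -.323 0 0 0;-.286 -.010 -.338 0 0 0;-.347 -.011 -.344 0 0 0;-.407 -.012 -.338 0 0 0;-.465 -.013 -.323 0 0 0;-.520 -.014 -.297 0 0 0;-.570 -.015 -.263 0 0 0;-.612 -.016 -.220 0 0 0;-.647 -.017 -.170 0 0 0;-.672 -.018 -.116 0 0 0;-.688 -.018 -.057 0 0 0;-.693 -.018 .003 0 0 0'
python3 - <<'E'
from h import *
s=ctrl.read_state();p=s['tool_pos'];print(p,yaw().T@s['contact_force'],np.hypot(*(p[:2]-[.555,.0384])))
E
python3 -m creep '.005 0 .060 0 0 0;.021 0 .119 0 0 0;.046 0 .173 0 0 0;.081 0 .223 0 0 0;.124 .001 .266 0 0 0;.173 .002 .300 0 0 0;.228 .003 .326 0 0 0;.286 .004 .341 0 0 0;.347 .005 .347 0 0 0;.407 .006 .341 0 0 0;.465 .007 .326 0 0 0;.520 .008 .300 0 0 0;.570 .009 .266 0 0 0;.612 .010 .223 0 0 0;.647 .011 .173 0 0 0;.672 .012 .119 0 0 0;.688 .012 .060 0 0 0;.693 .012 0 0 0 0'
python3 - <<'E'
from h import *
s=ctrl.read_state();p=s['tool_pos'];print(p,yaw().T@s['contact_force'],np.hypot(*(p[:2]-[.555,.0384])))
E
```

```text
t: 23.8
tool_pos: [0.5409, 0.0888, 0.0679]
tcp_rot: [0.566, -0.425, 0.424, -0.565]
contact_force: [-0.9, -2.7, -0.7]
width: 0.0174
[0.5408701  0.08882073 0.06786796] [ 2.32701388  0.73797359 -1.62877677] 0.05236319382321885
t: 26.05
tool_pos: [0.5694, -0.0115, 0.0663]
tcp_rot: [-0.565, 0.425, -0.424, 0.566]
contact_force: [0.3, 4.7, -4.1]
width: 0.0176
[ 0.56942709 -0.0114706   0.06629978] [-4.4098882   4.13021758  1.62020019] 0.05191548458845693
```

```bash
python3 -m creep '-.005 .003 -.060 0 0 0;-.021 .003 -.119 0 0 0;-.046 .002 -.173 0 0 0;-.081 .001 -.223 0 0 0;-.124 0 -.266 0 0 0;-.173 -.001 -.300 0 0 0;-.228 -.002 -.326 0 0 0;-.286 -.003 -.341 0 0 0;-.347 -.004 -.347 0 0 0;-.407 -.005 -.341 0 0 0;-.465 -.006 -.326 0 0 0;-.520 -.007 -.300 0 0 0'
python3 - <<'E'
from h import *
s=ctrl.read_state();p=s['tool_pos'];print(p,yaw().T@s['contact_force'],np.hypot(*(p[:2]-[.555,.0384])))
c=cam('wrist','w6.png')
P=cloud(c);np.save('w6.npy',P)
# slide axis
a=np.radians(79.5)
for k in (79.5,):
    d=np.array([np.cos(np.radians(k)),np.sin(np.radians(k))]);n=np.array([-d[1],d[0]])
    Q=P.reshape(-1,3);Q=Q[np.isfinite(Q[:,0])];r=Q[:,:2]-[.555,.0384];S=r@d;T=r@n
    for z0,z1 in((.041,.047),(.030,.040),(.047,.0555)):
        m=(Q[:,2]>z0)&(Q[:,2]<z1)&(abs(T)<.05)&(S>.05)&(S<.2);print(z0,m.sum(),np.histogram(S[m],bins=np.arange(.06,.18,.004)))
E
```

```text
t: 27.55
tool_pos: [0.5051, 0.0506, 0.0677]
tcp_rot: [0.566, -0.424, 0.425, -0.565]
contact_force: [3.3, -2.9, -3.9]
width: 0.0172
[0.50514748 0.05058958 0.06770448] [3.73344562 3.87935228 2.39846903] 0.05132113746342292
0.041 2922 (array([   0,    0,    0,    0,    0,    0,   57,   41,   33,   29,   31,
         24,   26,   21,   16,   16,    4,    2,    0,    0,  277, 1121,
       1023,  201,    0,    0,    0,    0,    0]), array([0.06 , 0.064, 0.068, 0.072, 0.076, 0.08 , 0.084, 0.088, 0.092,
       0.096, 0.1  , 0.104, 0.108, 0.112, 0.116, 0.12 , 0.124, 0.128,
       0.132, 0.136, 0.14 , 0.144, 0.148, 0.152, 0.156, 0.16 , 0.164,
       0.168, 0.172, 0.176]))
0.03 5467 (array([  0,   0,   0,   0,   0, 702, 703, 449, 314, 228, 185, 174, 167,
       169, 180, 197, 224, 282, 343, 369, 665,  86,  30,   0,   0,   0,
         0,   0,   0]), array([0.06 , 0.064, 0.068, 0.072, 0.076, 0.08 , 0.084, 0.088, 0.092,
       0.096, 0.1  , 0.104, 0.108, 0.112, 0.116, 0.12 , 0.124, 0.128,
       0.132, 0.136, 0.14 , 0.144, 0.148, 0.152, 0.156, 0.16 , 0.164,
       0.168, 0.172, 0.176]))
0.047 491 (array([ 0,  0,  0,  0,  0,  0, 88, 65, 60, 50, 50, 39, 39, 41, 25, 22, 10,
        2,  0,  0,  0,  0,  0,  0,  0,  0,  0,  0,  0]), array([0.06 , 0.064, 0.068, 0.072, 0.076, 0.08 , 0.084, 0.088, 0.092,
       0.096, 0.1  , 0.104, 0.108, 0.112, 0.116, 0.12 , 0.124, 0.128,
       0.132, 0.136, 0.14 , 0.144, 0.148, 0.152, 0.156, 0.16 , 0.164,
       0.168, 0.172, 0.176]))
```

Run:
```python
from h import *
P=np.load('w6.npy');Q=P.reshape(-1,3);Q=Q[np.isfinite(Q[:,0])]
# yellow stop top: fit rect for angle
m=(Q[:,2]>.0415)&(Q[:,2]<.047)&(np.hypot(Q[:,0]-.583,Q[:,1]-.185)<.06);r=cv2.minAreaRect((Q[m][:,:2]*1000).astype(np.float32));print(r)
w,h=r[1];a=r[2] if w>h else r[2]+90   # direction of long side
ax=np.radians(a-90) ; d=np.array([np.cos(ax),np.sin(ax)]); d=d if d[1]>0 else -d
n=np.array([-d[1],d[0]]);rr=Q[:,:2]-[.555,.0384];S=rr@d*1000;T=rr@n*1000;print('axis',np.degrees(np.arctan2(d[1],d[0])))
for t in range(-40,41,8):
    k=(abs(T-t)<2)&(S>125)&(S<165);o=np.argsort(S[k]);print(t,' '.join('%.0f:%.0f'%(x,z*1000) for x,z in zip(S[k][o][::3],Q[k][o][::3,2]))[:330])
```

```text
((571.5655517578125, 176.71231079101562), (79.420654296875, 53.45249938964844), 34.42681884765625)
axis 124.42681884765625
-40 125:0 126:-1 126:-2 126:-0 126:-1 127:-2 127:0 128:-2 128:-2 128:-3 129:-1 129:-2 129:-1 129:-1 130:-1 130:-0 130:-1 131:-1 131:-2 131:-1 132:-2 132:-2 132:-2 132:-2 133:-2 133:1 133:-0 134:-1 134:-1 134:1 135:-1 135:-0 135:-0 135:-1 136:-2 136:-1 136:-1 137:-1 137:-2 137:-2 138:-0 138:-0 138:-0 139:-1 139:-1 139:-1 139:-1 140:-
-32 125:-1 125:1 126:-0 126:-2 126:1 127:-1 127:-1 127:-0 128:-2 128:0 128:0 128:-1 129:-2 129:-1 129:-1 130:-1 130:-2 130:-0 131:-1 131:-1 131:-1 132:-2 132:-2 132:-0 133:-3 133:-1 133:-1 133:-1 134:-0 134:-1 135:-2 135:-2 135:-0 136:-1 136:-1 136:-1 136:-1 137:-1 137:-1 137:-1 138:-1 138:-1 138:0 138:-1 139:0 139:-1 139:-1 140:-1 
-24 125:-2 125:-1 126:-0 126:-1 126:-2 126:-1 127:-1 127:-1 127:-0 128:0 128:0 128:-1 129:-3 129:-2 129:-2 130:-0 130:-1 130:1 130:-1 131:0 131:-1 131:-0 132:-1 132:-1 132:-1 133:-2 133:-1 133:-1 133:-2 134:-1 134:-1 134:-2 135:-2 135:-2 135:0 136:-2 136:-2 136:-1 137:-1 137:-2 137:-1 138:-1 138:-1 138:-1 
[... 1998 characters left out ...]
1 139:-1 140:-2 140:1 140:-1 141
32 125:-1 125:-2 126:-2 126:-2 126:-2 127:-1 127:-2 127:0 128:-2 128:-1 129:-2 129:-1 129:-1 130:-1 130:-0 130:-2 131:0 131:-1 131:-2 132:-2 132:-1 132:-1 133:-1 133:-1 133:-1 133:-2 134:-2 134:-1 135:-3 135:-3 135:-1 135:-0 136:-2 136:-3 136:0 137:-2 137:-1 138:-3 138:-2 138:-1 139:-1 139:-1 139:-1 139:-1 140:-1 140:-2 141:-2 141:
40 125:2 126:-2 126:2 126:1 126:-2 127:2 127:1 127:-2 128:-1 128:-0 128:-2 129:0 129:-1 129:2 129:-1 130:2 130:-1 130:-1 131:-1 131:-1 131:-3 132:-1 132:-2 132:-1 133:-2 133:-2 133:-2 134:-2 134:-1 134:-1 135:-1 135:-1 135:-1 136:-1 136:-1 136:-2 137:-1 137:-0 137:-1 138:-2 138:-1 139:-0 139:-1 139:-1 140:-0 140:-1 140:-1 141:-0 14
```

Run:
```python
from h import *
i=cv2.imread('pics/w6.png');P=np.load('w6.npy')
hsv=cv2.cvtColor(i,cv2.COLOR_BGR2HSV);m=(hsv[...,0]>15)&(hsv[...,0]<32)&(hsv[...,1]>180)&(P[...,2]>.04)&(P[...,2]<.048)
v,u=np.where(m);q=P[m][:,:2];r=cv2.minAreaRect((q*1000).astype(np.float32));print(r,u.min(),u.max(),v.min(),v.max())
u0=max(0,min(u.min()-40,440));v0=max(0,v.min()-20);print(u0,v0)
cv2.imwrite('pics/w6c.png',cv2.resize(i[v0:v0+140,u0:u0+200],None,fx=4,fy=4,interpolation=cv2.INTER_CUBIC))
```

```text
((579.1200561523438, 180.13735961914062), (5.706339359283447, 68.0687026977539), 75.18120574951172) 471 569 3 75
431 0
```

View pics/w6c.png

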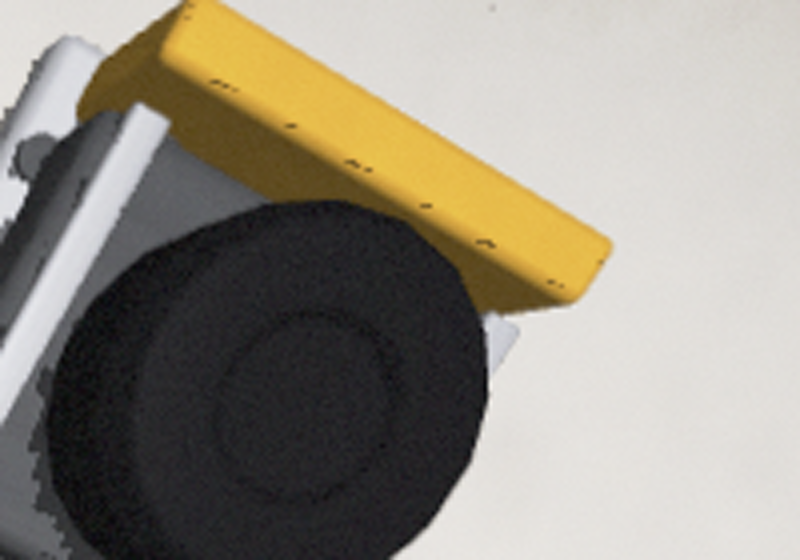

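```bash
cat > gap.py <<'E'
from h import *
def gap(img,P):
    hsv=cv2.cvtColor(img,cv2.COLOR_RGB2HSV);a=np.radians(75.2);d=np.array([np.cos(a),np.sin(a)]);n=np.array([-d[1],d[0]])
    r=P[...,:2]-[.555,.0384];S=r@d*1000;T=r@n*1000;z=P[...,2]*1000
    y=(hsv[...,0]>12)&(hsv[...,0]<32)&(hsv[...,1]>150)&(S>100)&(S<170)
    f=y&(z>28)&(z<41)&(abs(T)<33);print('yellow face n,S',f.sum(),np.median(S[f]),'top front edge',np.percentile(S[y&(z>42)],2))
    dk=(~y)&(z>20)&(z<41)&(S>100)&(S<160)
    for lo in range(-34,34,6):
        k=dk&(T>lo)&(T<lo+6)
        if k.sum()>15: j=k&(S>np.percentile(S[k],90));print(lo,k.sum(),'Smax98 %.1f'%np.percentile(S[k],98),'z %.1f'%np.median(z[j]))
if __name__=='__main__':
    import sys
    if len(sys.argv)>1: gap(cv2.imread('pics/w6.png')[:,:,::-1],np.load('w6.npy'))
    else:
        c=ctrl.read_camera('wrist');gap(c['img'],cloud(c))
E
python3 gap.py old
```

```text
yellow face n,S 634 142.82490996883254 top front edge 141.52333953010972
-28 20 Smax98 147.1 z 34.1
-22 104 Smax98 145.8 z 32.5
14 16 Smax98 143.3 z 21.4
20 114 Smax98 142.3 z 23.5
26 303 Smax98 141.1 z 32.0
32 622 Smax98 138.3 z 33.1
```

Run:
```python
from h import *
P=np.load('w6.npy');i=cv2.imread('pics/w6.png');a=np.radians(75.2);d=np.array([np.cos(a),np.sin(a)])
S=(P[...,:2]-[.555,.0384])@d*1000
for u in (465,468,478,482,486,490):
    print(u,[('%d'%v,'%.0f'%S[v,u],'%.0f'%(P[v,u,2]*1000),int(i[v,u,2])-int(i[v,u,0])) for v in range(18,60,2)])
```

```text
465 [('18', '141', '34', 60), ('20', '141', '32', 65), ('22', '141', '31', 62), ('24', '140', '30', 63), ('26', '137', '37', -8), ('28', '135', '38', -5), ('30', '135', '36', -6), ('32', '135', '37', -4), ('34', '134', '37', -5), ('36', '133', '38', -6), ('38', '132', '38', -6), ('40', '131', '37', -6), ('42', '131', '36', -8), ('44', '129', '37', -8), ('46', '129', '37', -6), ('48', '129', '34', -3), ('50', '128', '33', -5), ('52', '127', '33', -5), ('54', '126', '34', -3), ('56', '126', '33', -6), ('58', '125', '33', -5)]
468 [('18', '141', '38', 63), ('20', '140', '36', 66), ('22', '141', '33', 60), ('24', '141', '31', 65), ('26', '141', '29', 41), ('28', '137', '36', -6), ('30', '136', '38', -5), ('32', '136', '36', -5), ('34', '135', '36', -7), ('36', '133', '38', -8), ('38', '133', '37', -7), ('40', '132', '38', -6), ('42', '133', '33', -6), ('44', '132', '34', -5), ('46', '130', '35', -4), ('48', '130', '34', -5), ('50', '130', '32', -3), ('52', '129', '33', -4), ('54', '128', '33', -4), ('56', '127', '33', -3), ('58', '126', '34', -5)]
478 [('18', '141', '43', 119), ('20', '1
[... 1387 characters left out ...]
 '136', '33', -4), ('48', '135', '34', -5), ('50', '135', '33', -3), ('52', '134', '34', -8), ('54', '133', '33', -3), ('56', '123', '57', 0), ('58', '122', '59', 1)]
490 [('18', '144', '44', 157), ('20', '144', '43', 157), ('22', '143', '42', 135), ('24', '142', '43', 139), ('26', '141', '43', 99), ('28', '141', '41', 62), ('30', '141', '40', 58), ('32', '142', '36', 58), ('34', '142', '35', 61), ('36', '142', '32', 63), ('38', '142', '30', 61), ('40', '143', '27', 62), ('42', '142', '26', 62), ('44', '142', '25', 50), ('46', '138', '33', -5), ('48', '137', '33', -3), ('50', '135', '34', -5), ('52', '135', '33', -4), ('54', '126', '55', -5), ('56', '123', '60', -2), ('58', '122', '61', -5)]
```

Stop plane is at S≈141.5 mm and the carriage edge at ≈138, so about 3.5 mm (roughly 315°) remains. I wind 180° more and measure again.

```bash
python3 -m creep '-.050 .002 .034 0 0 0;-.092 .003 .077 0 0 0;-.127 .003 .127 0 0 0;-.152 .003 .181 0 0 0;-.168 .003 .240 0 0 0;-.173 .003 .300 0 0 0'
python3 - <<'E'
from h import *
s=ctrl.read_state();p=s['tool_pos'];print(p,yaw().T@s['contact_force'],np.hypot(*(p[:2]-[.555,.0384])))
E
python3 -m creep '.005 0 .060 0 0 0;.021 0 .119 0 0 0;.046 0 .173 0 0 0;.081 0 .223 0 0 0;.124 .001 .266 0 0 0;.173 .002 .300 0 0 0;.228 .003 .326 0 0 0;.286 .004 .341 0 0 0;.347 .005 .347 0 0 0;.407 .006 .341 0 0 0;.465 .007 .326 0 0 0;.520 .008 .300 0 0 0;.520 .008 .300 0 0 0'
python3 - <<'E'
from h import *
s=ctrl.read_state();p=s['tool_pos'];print(p,yaw().T@s['contact_force'],np.hypot(*(p[:2]-[.555,.0384])))
c=cam('wrist','w7.png');P=cloud(c);img=c['img']
hsv=cv2.cvtColor(img,cv2.COLOR_RGB2HSV);a=np.radians(75.2);d=np.array([np.cos(a),np.sin(a)]);n=np.array([-d[1],d[0]])
r=P[...,:2]-[.555,.0384];S=r@d*1000;T=r@n*1000;z=P[...,2]*1000
y=(hsv[...,1]>130)&(hsv[...,0]>10)&(hsv[...,0]<35)
f=y&(z>25)&(z<41)&(S>120)&(S<160);print('stop',f.sum(),np.median(S[f]) if f.any() else 0)
k=(~y)&(z>30)&(z<36)&(S>100)&(S<141)
for lo in range(-42,42,6):
    j=k&(T>lo)&(T<lo+6)
    if j.sum()>8: print(lo,j.sum(),np.round(np.sort(S[j])[-6:],1))
E
```

```text
t: 28.35
tool_pos: [0.5417, 0.0891, 0.0674]
tcp_rot: [-0.565, 0.425, -0.424, 0.566]
contact_force: [-2.1, 1.4, 4.6]
width: 0.0177
[0.54173119 0.08911902 0.06741652] [-1.89864141 -4.59450122 -1.61815165] 0.052425952796907115
t: 29.98
tool_pos: [0.606, 0.024, 0.0661]
tcp_rot: [0.566, -0.424, 0.425, -0.565]
contact_force: [1.5, -0.3, 5.2]
width: 0.0177
[0.60596651 0.02396659 0.06605196] [ 0.68066756 -5.16238449  1.40230615] 0.052970831205668915
stop 0 0
-30 286 [130.1 130.3 130.7 131.  131.2 131.3]
-24 84 [128.3 128.7 128.7 129.  129.6 129.9]
-18 167 [124.8 124.8 124.9 125.3 125.7 125.9]
```

```bash
cat > ck.py <<'E'
from h import *
s=ctrl.read_state();p=s['tool_pos'];M=yaw();r=p-[.555,.0384,p[2]];r/=np.linalg.norm(r);t=np.array([r[1],-r[0],0]);F=s['contact_force']
x,z=(M.T@r)[[0,2]]
print('t %.2f theta %.1f resist %.1f radial_out %.1f up %.1f mom_z %.2f'%(s['t'],np.degrees(np.arctan2(-z,x))%360,-F@t,F@r,F[2],s['moment'][2]))
E
python3 -m creep '.026 -.003 -.016 0 0 0;.050 -.005 -.034 0 0 0;.072 -.005 -.055 0 0 0;.092 -.005 -.077 0 0 0;.092 -.005 -.077 0 0 0'; python3 ck.py
python3 -m creep '.018 0 -.024 0 0 0;.035 0 -.050 0 0 0;.035 0 -.050 0 0 0'; python3 ck.py
```

```text
t: 30.65
tool_pos: [0.5984, 0.0089, 0.0662]
tcp_rot: [0.566, -0.425, 0.424, -0.565]
contact_force: [2.2, -1.0, 1.3]
width: 0.0178
t 30.65 theta 320.4 resist 0.4 radial_out 2.4 up 1.3 mom_z 0.02
t: 31.02
tool_pos: [0.5925, 0.002, 0.0663]
tcp_rot: [0.566, -0.425, 0.424, -0.565]
contact_force: [1.7, -0.0, -0.9]
width: 0.0176
t 31.02 theta 330.4 resist 1.2 radial_out 1.2 up -0.9 mom_z 0.02
```

```bash
echo "
import sys; sys.exit(-F@t>2.8)" >> ck.py
python3 -m creep '.013 0 -.027 0 0 0;.013 0 -.027 0 0 0' >/dev/null; python3 ck.py && python3 -m creep '.012 0 -.027 0 0 0;.012 0 -.027 0 0 0' >/dev/null; python3 ck.py && python3 -m creep '.009 0 -.029 0 0 0;.009 0 -.029 0 0 0' >/dev/null && python3 ck.py && python3 -m creep '.007 0 -.030 0 0 0;.007 0 -.030 0 0 0' >/dev/null && python3 ck.py && python3 -m creep '.004 0 -.030 0 0 0;.004 0 -.030 0 0 0' >/dev/null && python3 ck.py && python3 -m creep '.001 0 -.030 0 0 0;.001 0 -.030 0 0 0' >/dev/null && python3 ck.py && python3 -m creep '-.001 0 -.030 0 0 0;-.001 0 -.030 0 0 0' >/dev/null && python3 ck.py && python3 -m creep '-.004 0 -.030 0 0 0;-.004 0 -.030 0 0 0' >/dev/null && python3 ck.py && python3 -m creep '-.007 0 -.030 0 0 0;-.007 0 -.030 0 0 0' >/dev/null && python3 ck.py && python3 -m creep '-.009 0 -.029 0 0 0;-.009 0 -.029 0 0 0' >/dev/null && python3 ck.py
```

```text
t 31.27 theta 335.1 resist 0.5 radial_out 1.3 up -1.4 mom_z 0.00
t 31.27 theta 335.1 resist 0.5 radial_out 1.3 up -1.4 mom_z 0.00False
False
```

```bash
sed -i 's/sys.exit(.*/sys.exit(int(-F@t>2.8))/' ck.py
python3 -m creep '.012 0 -.027 0 0 0;.012 0 -.027 0 0 0' >/dev/null && python3 ck.py && python3 -m creep '.009 0 -.029 0 0 0;.009 0 -.029 0 0 0' >/dev/null && python3 ck.py && python3 -m creep '.007 0 -.030 0 0 0;.007 0 -.030 0 0 0' >/dev/null && python3 ck.py && python3 -m creep '.004 0 -.030 0 0 0;.004 0 -.030 0 0 0' >/dev/null && python3 ck.py && python3 -m creep '.001 0 -.030 0 0 0;.001 0 -.030 0 0 0' >/dev/null && python3 ck.py && python3 -m creep '-.001 0 -.030 0 0 0;-.001 0 -.030 0 0 0' >/dev/null && python3 ck.py && python3 -m creep '-.004 0 -.030 0 0 0;-.004 0 -.030 0 0 0' >/dev/null && python3 ck.py && python3 -m creep '-.007 0 -.030 0 0 0;-.007 0 -.030 0 0 0' >/dev/null && python3 ck.py && python3 -m creep '-.009 0 -.029 0 0 0;-.009 0 -.029 0 0 0' >/dev/null && python3 ck.py
```

```text
t 31.52 theta 340.0 resist 1.8 radial_out 0.3 up -1.9 mom_z -0.03
t 31.77 theta 344.9 resist 1.4 radial_out -0.2 up -2.4 mom_z -0.00
t 32.02 theta 350.0 resist 1.6 radial_out -0.4 up -3.5 mom_z -0.01
t 32.27 theta 354.9 resist 1.4 radial_out -2.8 up -3.5 mom_z -0.00
t 32.52 theta 359.8 resist 1.0 radial_out -2.5 up -4.0 mom_z -0.03
t 32.77 theta 4.8 resist 2.0 radial_out -4.6 up -4.8 mom_z -0.04
t 33.02 theta 9.6 resist 1.2 radial_out -4.5 up -4.9 mom_z -0.02
t 33.27 theta 14.6 resist 1.7 radial_out -5.6 up -4.8 mom_z 0.01
t 33.52 theta 19.5 resist 2.0 radial_out -5.9 up -5.9 mom_z -0.01
```

```bash
python3 -m creep '-.016 .004 -.028 0 0 0;-.016 .004 -.028 0 0 0' >/dev/null && python3 ck.py && python3 -m creep '-.014 0 -.027 0 0 0;-.014 0 -.027 0 0 0' >/dev/null && python3 ck.py && python3 -m creep '-.017 0 -.026 0 0 0;-.017 0 -.026 0 0 0' >/dev/null && python3 ck.py && python3 -m creep '-.019 0 -.025 0 0 0;-.019 0 -.025 0 0 0' >/dev/null && python3 ck.py && python3 -m creep '-.021 0 -.022 0 0 0;-.021 0 -.022 0 0 0' >/dev/null && python3 ck.py && python3 -m creep '-.023 0 -.021 0 0 0;-.023 0 -.021 0 0 0' >/dev/null && python3 ck.py && python3 -m creep '-.025 0 -.019 0 0 0;-.025 0 -.019 0 0 0' >/dev/null && python3 ck.py && python3 -m creep '-.026 0 -.016 0 0 0;-.026 0 -.016 0 0 0' >/dev/null && python3 ck.py && python3 -m creep '-.027 0 -.014 0 0 0;-.027 0 -.014 0 0 0' >/dev/null && python3 ck.py && python3 -m creep '-.028 0 -.012 0 0 0;-.028 0 -.012 0 0 0' >/dev/null && python3 ck.py && python3 -m creep '-.029 0 -.010 0 0 0;-.029 0 -.010 0 0 0' >/dev/null && python3 ck.py && python3 -m creep '-.030 0 -.007 0 0 0;-.030 0 -.007 0 0 0' >/dev/null && python3 ck.py && python3 -m creep '-.030 0 -.004 0 0 0;-.030 0 -.004 0 0 0' >/dev/null && python3 ck.py && python3 -m creep '-.030 0 -.002 0 0 0;-.030 0 -.002 0 0 0' >/dev/null && python3 ck.py
```

```text
t 33.77 theta 24.3 resist 1.8 radial_out -3.8 up -3.9 mom_z 0.04
t 34.02 theta 29.7 resist 1.7 radial_out -2.8 up -3.1 mom_z 0.02
t 34.27 theta 35.0 resist 2.0 radial_out -3.7 up -3.4 mom_z 0.03
t 34.52 theta 39.6 resist 4.0 radial_out -3.0 up -3.3 mom_z -0.04
```

```bash
python3 -m creep '-.008 0 -.009 0 0 0;-.008 0 -.009 0 0 0' >/dev/null; python3 ck.py;python3 -m creep '0 0 0 0 0 0' >/dev/null; python3 ck.py
```

```text
t 34.77 theta 41.1 resist 5.3 radial_out -4.2 up -3.3 mom_z 0.04
t 34.90 theta 41.1 resist 4.5 radial_out -3.3 up -3.9 mom_z 0.03
```

```bash
python3 -m creep '-.008 0 -.009 0 0 0;-.008 0 -.009 0 0 0;-.008 0 -.009 0 0 0' >/dev/null; python3 ck.py;python3 -m creep '0 0 0 0 0 0;0 0 0 0 0 0' >/dev/null; python3 ck.py
```

```text
t 35.27 theta 42.7 resist 5.6 radial_out -3.5 up -5.0 mom_z 0.00
t 35.52 theta 42.6 resist 5.1 radial_out -3.9 up -5.4 mom_z -0.08
```

```bash
python3 -m creep '-.009 .002 -.010 0 0 0;-.009 .002 -.010 0 0 0;-.009 .002 -.010 0 0 0' >/dev/null; python3 ck.py;python3 -m creep '0 0 0 0 0 0;0 0 0 0 0 0' >/dev/null; python3 ck.py
```

```text
t 35.90 theta 44.3 resist 6.0 radial_out -3.4 up -4.8 mom_z 0.05
t 36.15 theta 44.3 resist 6.6 radial_out -5.4 up -4.6 mom_z 0.01
```

Nipped up with 6.0–6.6 N, and the stiffness matches a 2 N m/rad stop. I ease off 6°.

```bash
python3 -m creep '.008 .001 .009 0 0 0;.016 .003 .018 0 0 0;.023 .003 .026 0 0 0;.023 .003 .026 0 0 0;.023 .003 .026 0 0 0' >/dev/null; python3 ck.py
```

```text
t 36.77 theta 39.9 resist 4.3 radial_out -2.1 up 0.2 mom_z -0.01
```

```bash
python3 -m creep '.007 0 .010 0 0 0;.014 0 .020 0 0 0;.022 0 .029 0 0 0;.022 0 .029 0 0 0;.022 0 .029 0 0 0' >/dev/null; python3 ck.py
```

```text
t 37.40 theta 34.8 resist -0.4 radial_out 2.1 up 4.9 mom_z -0.01
```

```bash
python3 -m creep '0 0 0 0 0 0;0 0 0 0 0 0;0 0 0 0 0 0;0 0 0 0 0 0;0 0 0 0 0 0;0 0 0 0 0 0' 0 && python3 -m creep '0 -.15 0 0 0 0;0 -.4 0 0 0 0;0 -.7 0 0 0 0;.2 -.85 .1 0 0 0;.4 -.85 .2 0 0 0;.4 -.85 .2 0 0 0;.4 -.85 .2 0 0 0'
python3 - <<'E'
from h import *
a=cam('wrist');b=cam('side');P=cloud(a);img=a['img']
hsv=cv2.cvtColor(img,cv2.COLOR_RGB2HSV);an=np.radians(75.2);d=np.array([np.cos(an),np.sin(an)]);n=np.array([-d[1],d[0]])
r=P[...,:2]-[.555,.0384];S=r@d*1000;T=r@n*1000;z=P[...,2]*1000
y=(hsv[...,1]>130)&(hsv[...,0]>10)&(hsv[...,0]<35)
f=y&(z>36)&(z<48)&(S>120)&(S<160);print('stop',f.sum(),np.percentile(S[f],[2,10,50]) if f.any() else 0)
k=(~y)&(z>30)&(z<36)&(S>100)&(S<146)
for lo in range(-42,42,6):
    j=k&(T>lo)&(T<lo+6)
    if j.sum()>8: print(lo,j.sum(),np.round(np.sort(S[j])[-5:],1))
m=(z>98)&(z<108)&(np.hypot(*(r[...,0],r[...,1]))<.03);q=P[m][:,:2]*1000
print('hub',m.sum(),cv2.minAreaRect(q.astype(np.float32)) if m.any() else 0,np.median(z[m]))
cv2.imwrite('pics/f.png',np.vstack([img,cv2.resize(b['img'][120:320,200:420],(640,582))[:200]])[:,:,::-1])
E
```

```text
t: 38.15
tool_pos: [0.5388, -0.0102, 0.0653]
tcp_rot: [-0.566, 0.424, -0.424, 0.566]
contact_force: [0.1, -0.1, 0.6]
width: 0.0853
t: 39.02
tool_pos: [0.5838, -0.0591, 0.1921]
tcp_rot: [0.566, -0.425, 0.424, -0.565]
contact_force: [-0.3, -0.0, -0.2]
width: 0.0853
stop 0 0
hub 1225 ((554.8642578125, 38.843196868896484), (30.242265701293945, 30.10778045654297), 73.0267562866211) 101.42888783725756
```

View pics/f.png

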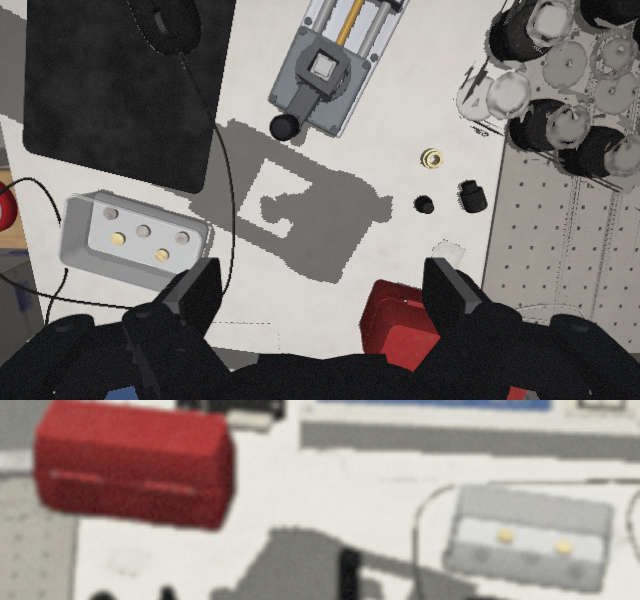

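The crank sits fully down with its hub top at 0.1014, and the bystanders are unmoved. I move the camera over the stop for one numeric check of the gap.

```bash
python3 -m creep '-.3 0 0 0 0 0;-.6 0 0 0 0 0;-.9 0 0 0 0 0;-.9 0 0 0 0 0;-.9 0 0 0 0 0;-.9 0 0 0 0 0'
python3 - <<'E'
from h import *
a=cam('wrist','f2.png');P=cloud(a);img=a['img']
hsv=cv2.cvtColor(img,cv2.COLOR_RGB2HSV);an=np.radians(75.2);d=np.array([np.cos(an),np.sin(an)]);n=np.array([-d[1],d[0]])
r=P[...,:2]-[.555,.0384];S=r@d*1000;T=r@n*1000;z=P[...,2]*1000
y=(hsv[...,1]>130)&(hsv[...,0]>10)&(hsv[...,0]<35)
f=y&(z>40)&(z<48)&(S>120)&(S<170);print('stop top S',f.sum(),np.percentile(S[f],[2,50,98]) if f.any() else 0)
g=y&(z>15)&(z<39)&(S>130)&(S<150);print('face S',g.sum(),np.median(S[g]) if g.any() else 0)
k=(~y)&(z>30)&(z<40)&(S>100)&(S<146)
for lo in range(-42,42,6):
    j=k&(T>lo)&(T<lo+6)
    if j.sum()>8: print(lo,j.sum(),np.round(np.sort(S[j])[-5:],1))
E
```

```text
t: 39.88
tool_pos: [0.5467, 0.0694, 0.1927]
tcp_rot: [0.565, -0.425, 0.425, -0.565]
contact_force: [0.8, 0.5, 0.2]
width: 0.0856
stop top S 857 [141.99081588 147.6215526  153.58642378]
face S 108 143.4163442380447
-30 74 [139.5 141.1 141.6 142.9 143.7]
-24 226 [145.  145.1 145.5 145.6 145.7]
-18 102 [144.9 145.  145.1 145.2 145.7]
-12 40 [143.9 144.1 144.3 144.6 144.6]
-6 16 [143.3 143.4 143.7 144.  144.3]
12 9 [142.2 142.5 142.7 142.8 143. ]
18 30 [141.7 141.8 141.9 142.2 142.6]
24 64 [141.2 141.3 141.7 141.9 142.4]
30 195 [140.7 141.  141.1 141.2 141.2]
36 298 [140.6 140.8 141.3 141.4 141.4]
```

```bash
python3 -c "
from bench import ctrl
print(ctrl.hand_in(), ctrl.read_state()['t'])"
```

```text
the job is handed in; nothing more can be done
the job is handed in; nothing more can be done
```

I fitted the crank on the shaft and wound it about 3.1 turns clockwise to the yellow stop. I nipped it up there with 6.0–6.6 N at the grip, eased off to about 0 N and let go. I handed in just after 39.9 s; no verdict is reported.

**Last checks**
- **Crank:** it sits fully down and centred on the shaft. The hub top measured 0.1014 m against 0.102 m expected, and the hub centre was within about 1 mm of the shaft.
- **Carriage:** its edge and the stop face coincide in the depth picture, but that only resolves about 1 mm. That they touch within 0.15 mm rests on feel: the crank stiffened by roughly 0.5 N per degree there (0.67 expected), and the force dropped to zero on easing off.
- **Bystanders:** the bush, stopper and knob looked undisturbed in the last view, judged by eye. The screwdriver was not in that view; I last saw it lying clear at half a turn.

**What disagreed or went wrong**
- **Finger length:** the real fingertips end about 30 mm short of the reported TCP. The first grasp closed on nothing just above the hub, and I corrected the depth by that amount.
- **Vertical load:** while winding, the hand briefly pressed down with 11 N at the half-turn point, and I trimmed its height.
- **Stop position by camera:** my camera estimate put the stop roughly 35° past where it was felt, within its error. I crept up in 5° steps and relied on feel.

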